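Show the turner's blade to the inspection camera

ROBOT

A 6-joint arm with a two-finger parallel gripper is mounted at the origin on a cart in front of the work surface, level with it; the furniture and walls round the work are solid. World frame = base frame: x ahead of the robot, y to its left, z up, the work surface at z = 0. Lengths are in m, angles in rad, forces in N, time in s.
With the tool pointing down it reaches from about 0.375 to 0.975 m from the base axis. Payload 3.8 kg.
Tool frame: the origin (TCP) lies on the centre line of the jaws, within the pads' length; the fingertips stand 14 mm ahead of it and the grasp point (between the pads) lies 5 mm behind it; z points along the fingers, y is the line along which they close (so a half turn about z gives the same grasp; the last joint's range is limited). The gripper opens to 85 mm and grips with 20 to 120 N. Pads are 22 mm wide; open, the fingers measure 114 mm over their backs; the gripper's body (76 mm by 85 mm) begins 54 mm behind the grasp point. The pads swing forward as they close: fully open they stand 13 mm farther back than shut.
Start: joints at [1.274, 0.264, 1.604, -0, 1.274, -0.037], TCP at [0.173, 0.652, 0.245] pointing down, gripper open.
Joint ranges: [-2.63, 2.63], [-0.94, 2.18], [0.31, 2.57], [-1.31, 4.45], [0, 2.66], [-2.55, 2.55]. Speed limits (rad/s): [2.57, 2.57, 3.14, 3.14, 3.14, 3.14].

INTERFACE

Orientations are given as a rotation vector (axis times angle).
In Python, from workcell import bot, eyes, spot_in gives the robot as it stands.
- The arm moves only by the tool carry_out, never from a script. Its argument "series" is text: rows parted by semicolons, each of 4 numbers parted by spaces: the shift along the world's x, y, z in m, then the turn about the world's z in degrees. In form: tx ty tz roll; .... A call has 1 to 20 rows; each row shifts and turns the commanded pose from where the row before left it; what a row does not reach is not made up. A row lasts 1/8 s, in which the tool goes at most 62.5 mm and 10.7 degrees, less where a joint would pass 70% of its speed; a pose out of reach is approached as far as the arm can. A call is refused whole if a number of a shift passes 0.0625 or a number of a turn 10.7, either way. A call with a gripper value outside its range is refused whole. "jaw" is the gripper command: -1 is shut, 1 is fully open, values between are in proportion, set as the call begins (left out, the last holds). The fingers move at their own pace and stop on an object; "grip_force" is the grip in N (left out, the last holds). Time passes only in rows, so rows that do not move let the fingers close. It gives the time, the measured TCP pose, the force, the opening and the grip force at its end, in the units of the state.
- bot.read_state(): the state, without advancing time (a new reading comes with each control period).
- eyes.read_camera(name): name is "side" or "top" or "wrist"; returns (picture, depth): 480x640x3 uint8, blue, green, red; 480x640 float32, m along the optical axis (not along the pixel's ray), 0 where there is no reading.
- eyes.get_calibration(name): a dict with "K" (3x3 intrinsics, pixels), "distortion" ([k1, k2, p1, p2, k3] as OpenCV has them; the pictures are not rectified), "position" and "rotation" of the camera in the world; the wrist camera has in their place "T_tool_cam" (4x4, takes a point from camera to tool coordinates, whose origin is the TCP and whose axes are the flange's). Camera axes: x right, y down, z forward; pixel columns grow to the right and rows downward; lengths in m; the calibration is good to about 2 mm. A picture is of the moment at which its call begins: read the wrist's pose just before it. get_calibration takes no time and is no camera call.
- bot.finish_job(): hands the job in; it is judged then, once.
Trained networks look in the newest picture that a camera, given by its name, has taken for a name from the list of things; names that differ only in an ending like _2 or _b are one class to them, and where a whole thing is asked for, a point or a joint stands for the part that bears it (a point fixed in the world has none). Each returns a list of dicts, best first, with "score" (0 to 1); they miss things now and then, are a little off and sometimes report something else, mostly with a low value. They report only what shows in the picture. A call takes as long as a camera call.
- spot_in(camera, target): "rect" ([centre column, centre row, width, height] in pixels, round what is visible of it).
The state is a dict: "time": time; "q": joint angles; "joint_vel": joint speeds; "joint_torque": joint torques, N m; "tool_pos": TCP position; "tcp_rot": TCP orientation; "wrist_force": force on the tool from outside, world axes, zero at the start; "torque": the same for the moment, N m; "width": opening from 0.0 (shut) to 1.0 (fully open); "grip_force": force on a finger pad.
Only numpy, scipy, OpenCV 4.12 (cv2) and the standard library are available. Lean on these libraries where they do the work, as an engineer would, in place of code of your own. Each camera call takes 0.05 s, during which the arm holds its last target. There are 200 camera calls.

TASK

Lift the lid of the steel utensil box right back until it rests on its stop, then take the slotted turner out and show the underside of its blade to the inspection camera: blade centred over the camera's sloping glass and parallel to it, about 10 cm off the glass, with the handle running out sideways to the right, square to the camera. Finish while holding it still there, clear of everything; leave the lid open, the tongs in the box and the sauce dishes and timer where they stand.

Things in the scene. Friction and masses are not known exactly. Their poses are not given: they have to be found in the camera images.
- utensil_box: Open stainless box, fixed, outside 172 (x) x 370 (y) x 60 mm high, walls and floor 3 mm. Origin: centre of its underside; -x is its front (robot side), +x its back with the hinge. Thin wires across it at y = -145, -85, 80 and 140 mm carry the utensils 23 mm above the underside; between y = -80 and 75 mm it is free below the utensils down to the floor
- lid (a joint): Angle of the box's steel lid (rad): 0 shut, 1.8 open on its stop, 13 degrees beyond upright. 0.4 kg, free hinge along the box's y at the top of its back wall: let go below about 1.55 it falls shut, beyond that back on its stop. A wall cabinet hangs over the back of the worktop (from x = 0.58, its door handles from x = 0.54; underside 0.61 m up): as the lid rises, lean the wrist back to the robot by some 40 degrees
- lid_hinge (a point): Point on the hinge line, middle of the box's back edge (box frame x = 86, y = 0, z = 60.5 mm)
- lid_tab (a point): Where to pinch the black lift tab in the middle of the lid's front edge: 203 mm from the hinge line, 29 mm in front of the lid's edge. The tab is 32 mm wide (along the box's y), 10 mm thick, juts 48 mm forward of the lid in its plane; shut, it is 63 mm above the worktop with free space under it. Pinched by its two sides it turns between the fingers as the lid swings. Axes: the lid's
- turner: Black slotted turner lying flat in the front half of the box, 328 mm long, 90 g, balanced at its origin: middle of its length, at its underside; z out of its upper face. Blade (80 wide, 98 long, 3 thick) at y = -164 to -66 mm, pointing left seen from the robot. Handle to y = 164, 18 wide in x, bent at y = -5; from there on straight, widest at z = 13, top 17. Origin starts some 20 mm up
- turner_blade (a point): Centre of the underside of the turner's blade: turner frame x = 0, y = -115, z = 1 mm. Axes as the turner's
- tongs: Black serving tongs, 49 x 212 x 25 mm, lying in the back half of the box beside the turner, length along the box's y. Origin: middle of its underside. It stays in the box
- camera: Grey bench inspection camera fixed to the worktop to the right of the box, 130 mm wide, 122 mm high. Origin: under its glass, at the worktop; -x is its front, roughly facing the robot; y is level, along the lower and upper edge of the glass
- camera_glass: The camera's head with the sloping glass, 104 mm up the slope x 134 mm wide. Origin: centre of the glass, 88 mm above the worktop; z: straight out of the glass, up and towards the robot, 0.61 rad from vertical; y level along the width; x up the slope. Show the blade with its centre on this z axis, 100 mm out, its underside facing the glass, its length along this y, handle to the right
- ramekin_a: Small black sauce dish, 63 mm across, 37 mm high, in front of the camera, to be left alone. Origin: centre of its underside
- ramekin_b: The other sauce dish of the same size, behind the camera, to be left alone. Origin: centre of its underside
- kitchen_timer: White wind-up kitchen timer, 65 mm across, 40 mm high, behind the camera, to be left alone. Origin: centre of its underside

How it is judged:
On the way, in this order (a step that is already met when the one before it is completed fails the run):
1. the lid rests back on its stop, the turner still in the box (value of joint lid above 1.72 rad and velocity of joint lid below 0.1 rad/s and distance of turner from where it was at the start of the episode below 0.03 m), for 0.2 s.
2. the turner is gripped and lifted out of the box (height (world z) of turner above 0.075 m and contact force between the fingers and turner above 1 N), for 0.1 s.
At the end, for the whole second after the job is handed in: Fingers hold the turner still, touching nothing else; blade underside faces the glass, centred within 20 mm each way, 80 to 120 mm off it, parallel within 0.17 rad, its length along the glass's width within 0.2 rad, handle right; lid on its stop (over 1.72 rad), tongs in the box (x of turner_blade in the frame of camera_glass between -0.02 and 0.02 m and y of turner_blade in the frame of camera_glass between -0.02 and 0.02 m and z of turner_blade in the frame of camera_glass between 0.08 and 0.12 m and angle between the z axis of turner and the z axis of camera_glass, either way round below 0.17 rad and angle between the y axis of turner and the y axis of camera_glass, either way round below 0.2 rad and angle between turner's own z axis and vertical below 1.2 rad and contact force between the fingers and turner above 1 N and contact force between turner and utensil_box below 0.1 N and contact force between turner and camera below 0.1 N and contact force between turner and tongs below 0.1 N and linear speed of turner below 0.03 m/s and value of joint lid above 1.72 rad and x of tongs in the frame of utensil_box between -0.083 and 0.083 m and y of tongs in the frame of utensil_box between -0.18 and 0.18 m and height (world z) of tongs below 0.05 m and y of turner in the frame of camera_glass below 0 m); the arm keeps its last pose, push and grip.
It fails at once if a sauce dish or the timer is shifted by more than 3 cm (distance of any of ramekin_a, ramekin_b, kitchen_timer from where it was at the start of the episode above 0.03 m).
It fails at once if the tongs are lifted out of the box (height (world z) of tongs above 0.08 m).
It also fails if it takes over 64 s, if anything falls off the work surface, if the arm or the gripper's body presses on something with over 40 N, if the wrist force passes 120 N, or if a joint passes its speed limit or range.

## Working session

There is one attempt and no reset: what is moved stays moved. The work goes in short steps, Python scripts to look and compute and a tool call to move; the robot and the scene stay as the last step left them, time stands still between calls to the robot, and variables do not carry over. Pictures are saved under pics/ and viewed, at most 10 in all, crops included, and the job is handed in when it is done.

Besides the shell and the picture viewer there is one more tool, called by a JSON object that holds its "op" and its "data", one argument or row to a line. carry_out: Moves the arm, as the interface text tells. Its arguments: {"type":"object","properties":{"series":{"type":"string"},"jaw":{"type":"number"},"grip_force":{"type":"number"}},"required":["series"]}

```bash
ls; mkdir -p pics
cat > h.py <<'E'
import numpy as np, cv2
from workcell import bot, eyes, spot_in
from scipy.spatial.transform import Rotation as R
def rot(r):
    r=np.array(r,float); return r if r.shape==(3,3) else R.from_rotvec(r).as_matrix()
def look(name):
    s=bot.read_state(); im,d=eyes.read_camera(name); c=eyes.get_calibration(name)
    K=np.array(c["K"]); D=np.array(c["distortion"])
    if "T_tool_cam" in c:
        T=np.eye(4);T[:3,:3]=rot(s["tcp_rot"]);T[:3,3]=s["tool_pos"];T=T@np.array(c["T_tool_cam"])
    else:
        T=np.eye(4);T[:3,:3]=rot(c["rotation"]);T[:3,3]=c["position"]
    return im,d,K,D,T
def cloud(v):
    im,d,K,D,T=v
    g=np.mgrid[0:480,0:640][::-1].reshape(2,-1).T.astype(np.float64)
    u=cv2.undistortPoints(g.reshape(-1,1,2),K,D).reshape(-1,2)
    p=np.c_[u,np.ones(len(u))]*d.reshape(-1,1)
    w=(p@T[:3,:3].T+T[:3,3]).reshape(480,640,3); w[d==0]=np.nan
    return w
E
python3 - <<'E'
from h import *
s=bot.read_state(); print({k:np.round(v,3).tolist() for k,v in s.items()})
ims=[]
for n in ["side","top"]:
    v=look(n); w=cloud(v); np.savez(f"{n}.npz",im=v[0],w=w); ims.append(v[0]); print(n,np.round(v[4],2).tolist())
    cv2.imwrite(f"pics/{n}0.png",v[0])
    for t in ["utensil_box","lid_tab","turner","camera","camera_glass","ramekin_a","kitchen_timer"]:
        for r in spot_in(n,t)[:2]:
            if r["score"]<.3: continue
            c,ro,ww,hh=r["rect"]; a=w[int(max(ro-hh/4,0)):int(ro+hh/4)+1,int(max(c-ww/4,0)):int(c+ww/4)+1].reshape(-1,3)
            print(t,round(r["score"],2),np.round(r["rect"]).tolist(),np.round(np.nanmedian(a,0),3))
E
```

```text
pics
{'time': 0.0, 'q': [1.274, 0.265, 1.605, 0.0, 1.274, -0.037], 'joint_vel': [0.001, -0.001, 0.001, -0.0, 0.001, -0.002], 'joint_torque': [-0.0, -51.514, -36.73, 0.0, 0.013, 0.0], 'tool_pos': [0.173, 0.652, 0.244], 'tcp_rot': [-0.407, -3.115, 0.003], 'wrist_force': [-0.458, -0.973, 0.482], 'torque': [-0.044, 0.014, -0.038], 'grip_force': 0.0, 'width': 1.004}
side [[0.9, -0.24, 0.37, 0.24], [-0.44, -0.45, 0.77, -0.61], [-0.02, -0.86, -0.52, 0.59], [0.0, 0.0, 0.0, 1.0]]
utensil_box 0.75 [234.0, 252.0, 133.0, 126.0] [0.445 0.225 0.064]
lid_tab 0.81 [235.0, 241.0, 132.0, 105.0] [0.458 0.263 0.064]
turner 0.62 [235.0, 240.0, 135.0, 102.0] [0.461 0.268 0.064]
camera 0.73 [382.0, 320.0, 99.0, 112.0] [ 0.583 -0.098  0.077]
camera_glass 0.9 [387.0, 313.0, 88.0, 98.0] [ 0.593 -0.094  0.085]
ramekin_a 0.74 [286.0, 352.0, 40.0, 37.0] [ 0.44  -0.037  0.021]
top [[-0.03, -1.0, 0.09, 0.48], [-1.0, 0.02, -0.02, 0.17], [0.02, -0.09, -1.0, 1.22], [0.0, 0.0, 0.0, 1.0]]
utensil_box 0.79 [262.0, 286.0, 157.0, 94.0] [0.46  0.31  0.065]
lid_tab 0.71 [262.0, 287.0, 154.0, 96.0] [0.459 0.311 0.065]
camera 0.8 [411.0, 229.0, 61.0, 53.0] [ 0.596 -0.072  0.087]
camera_glass 0.67 [411.0, 229.0, 60.0, 46.0] [ 0.595 -0.071  0.086]
ramekin_a 0.97 [397.0, 290.0, 20.0, 25.0] [ 0.438 -0.043  0.023]
ramekin_a 0.38 [411.0, 229.0, 62.0, 49.0] [ 0.594 -0.072  0.086]
```

View pics/top0.png

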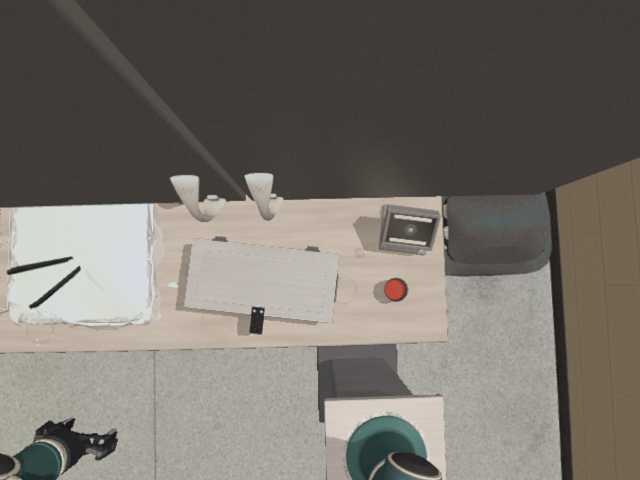

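View pics/side0.png

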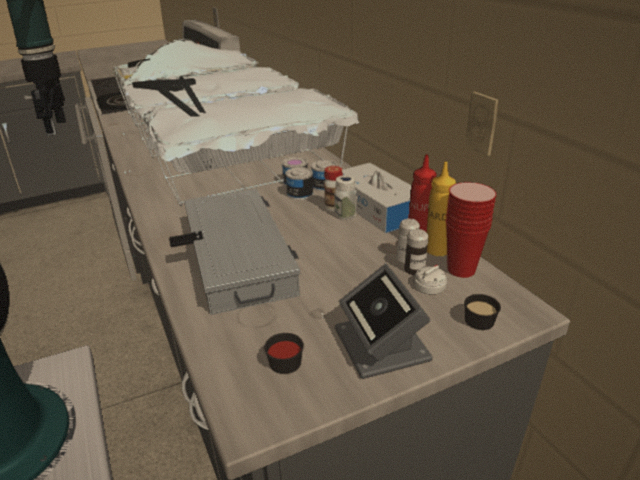

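Run:
```python
from h import *
for n in ["top","side"]:
    z=np.load(n+".npz"); w=z["w"]; im=z["im"]; x,y,h=w[...,0],w[...,1],w[...,2]
    # lid top plane
    m=(abs(h-.064)<.012)&(x>.33)&(x<.6)&(y>.03)&(y<.56)
    m=cv2.morphologyEx(m.astype(np.uint8),cv2.MORPH_OPEN,np.ones((5,5)))>0
    k,l,st,c=cv2.connectedComponentsWithStats(m.astype(np.uint8)); i=1+np.argmax(st[1:,4]); p=w[l==i]
    r=cv2.minAreaRect(p[:,:2].astype(np.float32)); print(n,"lid",r,np.median(p[:,2]),len(p))
    # glass
    m=(x>.5)&(x<.68)&(y>-.18)&(y<.03)&(h>.05)&(h<.14)
    p=w[m]; 
    rng=np.random.default_rng(0);best=0
    for _ in range(500):
        q=p[rng.choice(len(p),3,False)]; nn=np.cross(q[1]-q[0],q[2]-q[0]); L=np.linalg.norm(nn)
        if L<1e-6: continue
        nn/=L; ins=abs((p-q[0])@nn)<.004
        if ins.sum()>best: best=ins.sum(); bi=ins
    q=p[bi]; c=q.mean(0); nn=np.linalg.svd(q-c)[2][2]; nn*=np.sign(nn[2])
    print("glass n",nn,"tilt",np.arccos(nn[2]),"az",np.degrees(np.arctan2(nn[1],nn[0])),len(q),len(p))
    ax=-np.array([nn[0],nn[1],0]); ax/=np.linalg.norm(ax); ay=np.cross([0,0,1],ax); gx=np.cross(ay,nn)
    r=cv2.minAreaRect(np.c_[(q-c)@gx,(q-c)@ay].astype(np.float32)); print(r, "centre",c+r[0][0]*gx+r[0][1]*ay)
```

```text
top lid ((0.4551128149032593, 0.31283971667289734), (0.38125166296958923, 0.23232953250408173), 83.56864166259766) 0.06514278273863972 10585
glass n [-0.55916267  0.08654197  0.82452871] tilt 0.6014275577325148 az 171.20210012635255 1627 2193
((-8.266419172286987e-06, -0.00028420984745025635), (0.10631150007247925, 0.1355675756931305), 0.03400025516748428) centre [ 0.59262065 -0.07159376  0.08540282]
side lid ((0.45590680837631226, 0.31202200055122375), (0.38324472308158875, 0.23436549305915833), 82.51536560058594) 0.06382057968950539 8272
glass n [-0.56205887  0.08781899  0.82242182] tilt 0.6051411309140331 az 171.1196106418738 3804 4786
((0.0005456209182739258, 0.005864456295967102), (0.10449183732271194, 0.1372060328722), 0.35734814405441284) centre [ 0.58976212 -0.07230433  0.08332954]
```

Run:
```python
from h import *
w=np.load("side.npz")["w"].reshape(-1,3)
m=(w[:,0]>-.3)&(w[:,0]<.4)&(w[:,1]>.55)&(w[:,1]<1.6)&(w[:,2]>-.2)
p=w[m]
for a in np.arange(.55,1.6,.1):
    q=p[(p[:,1]>=a)&(p[:,1]<a+.1)]
    if len(q): print(round(a,2),len(q),"x",q[:,0].min().round(2),q[:,0].max().round(2),"z",q[:,2].min().round(2),q[:,2].max().round(2))
```

```text
0.55 4871 x 0.14 0.4 z -0.03 0.52
0.65 1255 x 0.14 0.4 z -0.03 0.51
0.75 608 x 0.29 0.4 z -0.03 0.2
0.85 533 x 0.29 0.4 z -0.16 0.19
0.95 526 x 0.29 0.4 z -0.15 0.19
1.05 399 x 0.29 0.4 z -0.03 0.19
1.15 355 x 0.29 0.4 z -0.03 0.19
1.25 284 x 0.29 0.4 z -0.03 0.19
1.35 285 x 0.29 0.4 z -0.16 0.19
1.45 223 x 0.29 0.4 z -0.03 0.19
1.55 117 x 0.29 0.4 z -0.03 0.19
```

{"op": "carry_out", "data": {
  "series": "0 0.04 0.04 0;0 0.04 0.04 0;0 0.05 0.05 0;0 0.05 0.05 0;0 0.05 0.05 0;0 0.05 0.05 0"
}}

```text
time: 1.55
tool_pos: [0.171, 0.8887, 0.4864]
tcp_rot: [0.407, 3.114, 0.025]
wrist_force: [0.9, 1.3, 1.7]
width: 1.003
grip_force: 0.0
```

{"op": "carry_out", "data": {
  "series": "0 0.06 0.02 0;0 0.06 0.02 0;0 0.06 0.02 0;0 0.06 0.02 0;0 0 0 0"
}}

```text
time: 2.17
tool_pos: [0.1434, 0.9639, 0.4635]
tcp_rot: [0.402, 3.098, 0.268]
wrist_force: [0.5, -0.0, -0.1]
width: 0.996
grip_force: 0.0
```

Run:
```python
from h import *
s=bot.read_state(); r=np.linalg.norm(s["tool_pos"][:2]); print(np.round(s["q"],3),np.round(s["tool_pos"],3),r); print(np.round(rot(s["tcp_rot"]),3))
```

```text
[1.397 0.872 0.314 0.002 1.784 0.085] [0.143 0.964 0.463] 0.9745173085576048
[[-0.967  0.253  0.028]
 [ 0.254  0.952  0.168]
 [ 0.016  0.17  -0.985]]
```

{"op": "carry_out", "data": {
  "series": "0 -0.03 0 0;0 -0.03 0 0;0 0 0 0"
}}

```text
time: 2.55
tool_pos: [0.145, 0.9007, 0.4657]
tcp_rot: [0.406, 3.097, 0.267]
wrist_force: [0.1, 0.6, 1.2]
width: 1.002
grip_force: 0.0
```

```bash
cat > st.py <<'E'
from h import *
s=bot.read_state(); r=np.linalg.norm(s["tool_pos"][:2]); print(s["time"],np.round(s["q"],3),np.round(s["tool_pos"],3),r.round(3),np.round(s["wrist_force"],1),s["width"],s["grip_force"]); M=rot(s["tcp_rot"]); print(np.round(M,3), "tilt",np.degrees(np.arccos(-M[2,2])).round(1),"ydir",np.degrees(np.arctan2(M[1,1],M[0,1])).round(1))
E
python3 st.py
```

```text
2.55 [1.383 0.637 0.697 0.003 1.637 0.073] [0.145 0.901 0.466] 0.912 [0.1 0.6 1.2] 1.001704969268327 0.0
[[-0.966  0.255  0.028]
 [ 0.256  0.952  0.167]
 [ 0.016  0.169 -0.986]] tilt 9.8 ydir 75.0
```

{"op": "carry_out", "data": {
  "series": "-0.01 -0.06 0 0;-0.01 -0.06 0 0;-0.01 -0.06 0 0;-0.01 -0.06 0 0;-0.01 -0.06 0 0;-0.01 -0.06 0 0;-0.01 -0.06 0 0;-0.01 -0.06 0 0;0 -0.06 0 0;0 -0.05 0 0;0 -0.05 0 0;0 0 0 0"
}}

```text
time: 4.05
tool_pos: [0.0648, 0.2622, 0.4683]
tcp_rot: [0.407, 3.094, 0.282]
wrist_force: [-0.5, 0.5, -0.5]
width: 1.0
grip_force: 0.0
```

```bash
python3 st.py
```

```text
4.05 [ 1.192 -0.713  1.999  0.036  1.678 -0.11 ] [0.065 0.262 0.468] 0.27 [-0.5  0.5 -0.5] 1.0004404457915232 0.0
[[-0.966  0.256  0.032]
 [ 0.258  0.95   0.177]
 [ 0.015  0.179 -0.984]] tilt 10.3 ydir 74.9
```

{"op": "carry_out", "data": {
  "series": "0 -0.01 -0.04 0;0 -0.01 -0.04 0;0 -0.02 -0.04 0;0 -0.02 -0.04 0;0 -0.02 -0.04 0;0 0 0 0"
}}

```text
time: 4.8
tool_pos: [0.0685, 0.1924, 0.2635]
tcp_rot: [0.408, 3.103, 0.25]
wrist_force: [-0.1, 0.1, 0.9]
width: 1.0
grip_force: 0.0
```

```bash
python3 st.py
```

```text
4.8 [ 0.996 -0.942  2.44   0.067  1.499 -0.313] [0.068 0.192 0.263] 0.204 [-0.1  0.1  0.9] 0.9998790784710481 0.0
[[-0.966  0.257  0.022]
 [ 0.257  0.953  0.157]
 [ 0.019  0.158 -0.987]] tilt 9.1 ydir 74.9
```

{"op": "carry_out", "data": {
  "series": "0 -0.03 0 0;0 -0.03 0 0;0 0 0 0"
}}

```text
time: 5.18
tool_pos: [0.0915, 0.1679, 0.272]
tcp_rot: [-0.409, -3.099, -0.209]
wrist_force: [0.2, -0.1, -1.3]
width: 0.999
grip_force: 0.0
```

```bash
python3 st.py
```

```text
5.175 [ 0.783 -0.942  2.422  0.089  1.561 -0.522] [0.091 0.168 0.272] 0.191 [ 0.2 -0.1 -1.3] 0.9989620456326547 0.0
[[-0.966  0.259  0.008]
 [ 0.258  0.957  0.133]
 [ 0.027  0.131 -0.991]] tilt 7.7 ydir 74.9
```

{"op": "carry_out", "data": {
  "series": "0 0.05 0.02 10;0 0.05 0.02 10;0 0.06 0.02 10;0 0.06 0.02 10;0 0.06 0.02 10;0 0.06 0.02 10;0 0.06 0.02 10;0 0.06 0.02 10;0 0.06 0.02 10;0 0.06 0.02 10;0 0.06 0 10;0 0.06 0 0;0.005 0.06 0 0;0.005 0.06 0 0;0.005 0.06 0 0;0.005 0.06 0 0;0.005 0.06 0 0;0 0 0 0"
}}

```text
time: 7.42
tool_pos: [0.0874, 0.9942, 0.373]
tcp_rot: [-2.3, 2.117, 0.25]
wrist_force: [-0.4, -0.3, -0.2]
width: 1.002
grip_force: 0.0
```

```bash
python3 st.py
```

```text
7.425 [ 1.415  0.969  0.312  0.132  1.766 -1.778] [0.087 0.994 0.373] 0.998 [-0.4 -0.3 -0.2] 1.001774896484758 0.0
[[ 0.076 -0.991 -0.113]
 [-0.99  -0.088  0.111]
 [-0.12   0.104 -0.987]] tilt 9.1 ydir -174.9
```

{"op": "carry_out", "data": {
  "series": "0 0.03 0.06 0;0 0.03 0.06 0;0 0.03 0.06 0;0 0.03 0.06 0;0 0.03 0.06 0;0 0.03 0.06 0;0 0.03 0.06 0;0 0.03 0.06 0;0 0 0 0"
}}

```text
time: 8.55
tool_pos: [0.0576, 0.9399, 0.64]
tcp_rot: [-2.085, 1.954, 0.513]
wrist_force: [0.2, 0.1, 0.1]
width: 0.995
grip_force: 0.0
```

```bash
python3 st.py
```

```text
8.55 [ 1.431  0.699  0.311  0.149  1.728 -1.722] [0.058 0.94  0.64 ] 0.942 [0.2 0.1 0.1] 0.9950904063153894 0.0
[[ 0.045 -0.995 -0.091]
 [-0.912 -0.078  0.404]
 [-0.409  0.065 -0.91 ]] tilt 24.4 ydir -175.5
```

{"op": "carry_out", "data": {
  "series": "0 0.03 0.06 6;0 0.03 0.06 2;0 0.03 0.06 0;0 0.03 0.06 0;0 0.03 0.06 0;0 0.03 0.06 0;0 0 0 0"
}}

```text
time: 9.43
tool_pos: [0.0338, 0.911, 0.7786]
tcp_rot: [-2.035, 1.689, 0.722]
wrist_force: [-0.3, 0.1, -0.6]
width: 1.003
grip_force: 0.0
```

```bash
python3 st.py
```

```text
9.425 [ 1.425  0.571  0.311  0.223  1.628 -1.816] [0.034 0.911 0.779] 0.912 [-0.3  0.1 -0.6] 1.002551491666078 0.0
[[ 0.138 -0.981 -0.135]
 [-0.776 -0.192  0.601]
 [-0.615  0.022 -0.788]] tilt 38.0 ydir -168.9
```

Run:
```python
from h import *
for n in ["top","side"]:
    z=np.load(n+".npz"); w=z["w"]; im=z["im"].astype(int); x,y,h=w[...,0],w[...,1],w[...,2]
    m=(abs(h-.064)<.012)&(x>.33)&(x<.6)&(y>.03)&(y<.56)
    dark=im.max(2)<70
    lid=cv2.morphologyEx((m&~dark).astype(np.uint8),cv2.MORPH_OPEN,np.ones((5,5)))
    k,l,st,c=cv2.connectedComponentsWithStats(lid); p=w[l==1+np.argmax(st[1:,4])]
    r=cv2.minAreaRect(p[:,:2].astype(np.float32)); print(n,"lid",np.round(r[0],4),np.round(r[1],4),r[2],np.median(p[:,2]))
    C=np.array(r[0]); 
    a=np.radians(r[2] if r[1][0]>r[1][1] else r[2]-90); a=a if np.sin(a)>0 else a+np.pi
    ey=np.array([np.cos(a),np.sin(a)]); ex=np.array([ey[1],-ey[0]])
    q=(w[...,:2]-C)@np.c_[ex,ey]
    t=m&dark&(q[...,0]<-.075)&(q[...,0]>-.15)&(abs(q[...,1])<.1); t=cv2.morphologyEx(t.astype(np.uint8),cv2.MORPH_OPEN,np.ones((3,3)))>0
    print("ydir",np.degrees(a),"tab in lid frame",np.round(np.percentile(q[t],[2,50,98],axis=0),4).tolist(), "world",np.nanmedian(w[t],0))
```

```text
top lid [0.4791 0.3108] [0.3806 0.1881] 82.71451568603516 0.06507369790263429
ydir 82.71451568603516 tab in lid frame [[-0.1359, -0.0144], [-0.1099, 0.0002], [-0.078, 0.014]] world [0.36921141 0.32460517 0.0676239 ]
side lid [0.4745 0.3096] [0.3833 0.1806] 82.4933090209961 0.06378387549554221
ydir 82.4933090209961 tab in lid frame [[-0.1344, -0.0164], [-0.1086, -0.008], [-0.0828, 0.0118]] world [0.36583566 0.31564745 0.06577098]
```

{"op": "carry_out", "data": {
  "series": "0 -0.05 -0.05 -10;0 -0.05 -0.05 -10;0 -0.05 -0.05 -10;0.01 -0.05 -0.03 -10;0.02 -0.05 -0.03 -10;0.02 -0.05 -0.03 -10;0.02 -0.05 -0.03 -10;0.02 -0.05 -0.03 -10;0.02 -0.05 -0.03 -10;0.02 -0.05 -0.03 -10;0.02 -0.04 -0.03 -8;0.02 -0.04 -0.03 0;0.02 0 -0.03 0;0 0 0 0"
}}

```text
time: 11.18
tool_pos: [0.2248, 0.3791, 0.3704]
tcp_rot: [0.05, 2.487, 0.016]
wrist_force: [-0.1, 0.5, 0.2]
width: 1.0
grip_force: 0.0
```

```bash
python3 st.py
```

```text
11.175 [ 1.448 -0.357  2.096 -0.665  1.363  0.046] [0.225 0.379 0.37 ] 0.441 [-0.1  0.5  0.2] 1.0003372499462606 0.0
[[-0.793  0.032  0.609]
 [ 0.04   0.999 -0.001]
 [-0.608  0.024 -0.793]] tilt 37.5 ydir 88.2
```

{"op": "carry_out", "data": {
  "series": "0.03 -0.03 -0.04 -5.6;0.03 -0.02 -0.04 0;0 0 0 0;0 0 0 0"
}}

```text
time: 11.68
tool_pos: [0.2845, 0.3326, 0.2956]
tcp_rot: [0.172, 2.479, -0.014]
wrist_force: [0.0, 0.1, 0.2]
width: 0.997
grip_force: 0.0
```

```bash
python3 st.py
python3 - <<'E'
from h import *
v=look("wrist"); w=cloud(v); cv2.imwrite("pics/w1.png",v[0]); np.savez("w1.npz",im=v[0],w=w)
im=v[0].astype(int); x,y,h=w[...,0],w[...,1],w[...,2]
m=(im.max(2)<80)&(abs(h-.065)<.012)&(abs(x-.36)<.06)&(abs(y-.325)<.06)
ex=np.array([.9917,-.1288]);ey=np.array([.1288,.9917]); q=np.c_[w[m][:,:2]@ex,w[m][:,:2]@ey]
print(m.sum(),np.percentile(q,[2,50,98],axis=0).round(4).tolist(),np.median(w[m][:,2]), "expect tab", np.array([.36,.325])@ex,np.array([.36,.325])@ey)
for t in ["lid_tab","turner"]: print(t,spot_in("wrist",t)[:2])
E
```

```text
11.675 [ 1.272 -0.362  2.236 -0.694  1.203  0.077] [0.285 0.333 0.296] 0.438 [0.  0.1 0.2] 0.9972350955932614 0.0
[[-0.784  0.127  0.608]
 [ 0.12   0.991 -0.053]
 [-0.609  0.032 -0.792]] tilt 37.6 ydir 82.7
2004 [[0.2937, 0.3256], [0.3232, 0.3699], [0.3592, 0.4041]] 0.06847637738137383 expect tab 0.315152 0.3686705
lid_tab []
turner [{'rect': [320.7, 180.8, 361.6, 141.2], 'score': 0.65}]
```

View pics/w1.png

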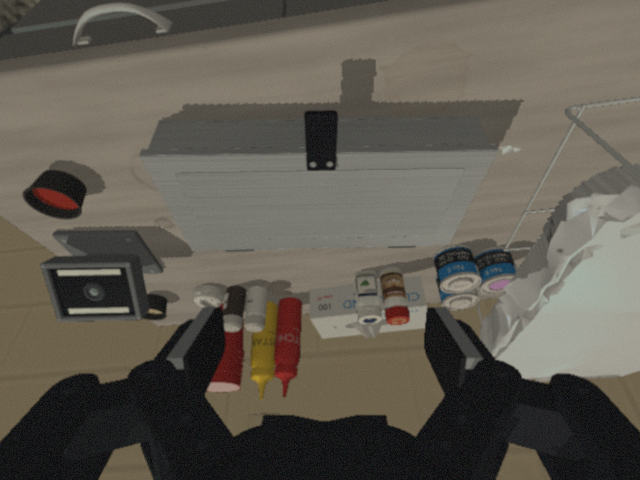

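Run:
```python
import numpy as np
z=np.load("w1.npz"); w=z["w"]; im=z["im"].max(2)
ex=np.array([.9917,-.1288]);ey=np.array([.1288,.9917])
for r in (115,125,140,155,165):
    c=np.where(im[r,280:360]<70)[0]+280; p=w[r,c]; p=p[(p[:,2]>.05)&(p[:,2]<.08)]
    print(r,c.min(),c.max(),np.round([(p[:,:2]@ex).mean(),(p[:,:2]@ey).min(),(p[:,:2]@ey).mean(),(p[:,:2]@ey).max(),p[:,2].mean()],4))
```

```text
115 304 337 [0.2946 0.3555 0.3705 0.3856 0.0671]
125 304 337 [0.3046 0.355  0.3702 0.3859 0.0683]
140 305 337 [0.3219 0.3552 0.3702 0.3853 0.0685]
155 306 335 [0.3405 0.3544 0.3696 0.3847 0.0691]
165 307 335 [0.354  0.3549 0.37   0.3851 0.0692]
```

{"op": "carry_out", "data": {
  "series": "0.015 -0.001 -0.047 0;0.015 -0.001 -0.047 0;0.015 -0.001 -0.047 0;0.015 -0.002 -0.047 0;0.0155 -0.002 -0.0486 0;0 0 0 0;0 0 0 0"
}}

```text
time: 12.7
tool_pos: [0.3605, 0.3261, 0.0589]
tcp_rot: [0.171, 2.479, -0.015]
wrist_force: [-0.3, 0.1, 0.3]
width: 1.003
grip_force: 0.0
```

{"op": "carry_out", "data": {
  "series": "0 0 0 0;0 0 0 0;0 0 0 0;0 0 0 0;0 0 0 0",
  "jaw": -1,
  "grip_force": 30
}}

```text
time: 13.32
tool_pos: [0.3602, 0.327, 0.059]
tcp_rot: [0.171, 2.479, -0.01]
wrist_force: [-7.0, 3.6, 8.2]
width: 0.369
grip_force: 31.1
```

```bash
python3 st.py
```

```text
13.325 [ 1.075  0.04   2.418 -1.065  0.692  0.497] [0.36  0.327 0.059] 0.487 [-7.   3.6  8.2] 0.3691752744353274 31.143974204314873
[[-0.784  0.125  0.608]
 [ 0.12   0.992 -0.049]
 [-0.609  0.035 -0.792]] tilt 37.6 ydir 82.8
```

{"op": "carry_out", "data": {
  "series": "0.001 0 0.0203 0;0.003 -0.0004 0.02 0;0.005 -0.0007 0.0197 0;0.0068 -0.0009 0.0191 0;0.0088 -0.0011 0.0182 0;0.0105 -0.0014 0.0173 0"
}}

```text
time: 14.08
tool_pos: [0.3951, 0.3222, 0.173]
tcp_rot: [0.171, 2.481, -0.008]
wrist_force: [6.9, 9.4, -7.9]
width: 0.369
grip_force: 41.7
```

```bash
python3 st.py
```

```text
14.075 [ 0.989 -0.154  2.323 -0.828  0.811  0.097] [0.395 0.322 0.173] 0.51 [ 6.9  9.4 -7.9] 0.3692870515126475 41.72928052546922
[[-0.785  0.125  0.607]
 [ 0.121  0.991 -0.048]
 [-0.608  0.036 -0.793]] tilt 37.5 ydir 82.8
```

Going well; continue the arc.

{"op": "carry_out", "data": {
  "series": "0.0121 -0.0016 0.0162 0;0.0138 -0.0018 0.0148 0;0.0151 -0.002 0.0134 0;0.0164 -0.0021 0.0118 0;0.0175 -0.0023 0.0101 0;0.0183 -0.0024 0.0083 0"
}}

```text
time: 14.82
tool_pos: [0.4886, 0.3098, 0.2483]
tcp_rot: [0.171, 2.479, -0.01]
wrist_force: [-3.0, 8.9, -0.3]
width: 0.367
grip_force: 47.4
```

{"op": "carry_out", "data": {
  "series": "0.0191 -0.0025 0.0064 0;0.0196 -0.0026 0.0044 0;0.0199 -0.0026 0.0025 0;0.02 -0.0026 0.0004 0;0.02 -0.0026 -0.0016 0"
}}

```text
time: 15.45
tool_pos: [0.5887, 0.2965, 0.2622]
tcp_rot: [0.169, 2.475, -0.011]
wrist_force: [-0.0, 4.6, 3.0]
width: 0.373
grip_force: 37.3
```

```bash
python3 st.py
```

```text
15.45 [ 0.633 -0.036  2.038 -0.655  0.721 -0.392] [0.589 0.297 0.262] 0.659 [-0.   4.6  3. ] 0.3726559164975745 37.301707074511796
[[-0.781  0.125  0.612]
 [ 0.119  0.992 -0.05 ]
 [-0.613  0.034 -0.79 ]] tilt 37.9 ydir 82.8
```

{"op": "carry_out", "data": {
  "series": "0.016 -0.002 -0.003 0;0 0 0 0"
}}

```text
time: 15.7
tool_pos: [0.6055, 0.2943, 0.2595]
tcp_rot: [0.17, 2.474, -0.012]
wrist_force: [0.5, 3.5, 6.1]
width: 0.372
grip_force: 37.3
```

{"op": "carry_out", "data": {
  "series": "0 0 0 0;0 0 0 0;0 0 0 0;-0.03 0.002 0.035 0;-0.03 0.002 0.035 0;-0.05 0.002 0.01 0;-0.05 0 0 0;-0.05 0 0 0;0 0 0 0",
  "jaw": 1
}}

```text
time: 16.82
tool_pos: [0.3902, 0.299, 0.335]
tcp_rot: [0.166, 2.481, -0.015]
wrist_force: [-0.1, 0.2, -0.4]
width: 1.002
grip_force: 0.0
```

```bash
python3 st.py
python3 - <<'E'
from h import *
v=look("wrist"); w=cloud(v); cv2.imwrite("pics/w2.png",v[0]); np.savez("w2.npz",im=v[0],w=w)
v=look("side"); cv2.imwrite("pics/s2.png",v[0]); np.savez("s2.npz",im=v[0],w=cloud(v))
for n in("wrist","side"): 
  for t in ["turner","turner_blade","tongs"]: print(n,t,spot_in(n,t)[:2])
E
```

```text
16.825 [ 0.967 -0.368  2.168 -0.645  1.077 -0.232] [0.39  0.299 0.335] 0.492 [-0.1  0.2 -0.4] 1.0017253600932936 0.0
[[-0.785  0.124  0.607]
 [ 0.116  0.992 -0.052]
 [-0.608  0.03  -0.793]] tilt 37.5 ydir 82.9
wrist turner [{'rect': [333.5, 59.1, 337.7, 67.7], 'score': 0.83}, {'rect': [338.9, 177.3, 433.3, 353.8], 'score': 0.62}]
wrist turner_blade [{'rect': [332.1, 58.0, 332.3, 67.2], 'score': 0.94}]
wrist tongs [{'rect': [335.1, 135.5, 176.1, 42.8], 'score': 0.93}]
side turner [{'rect': [214.8, 250.3, 39.5, 66.6], 'score': 0.85}, {'rect': [286.7, 196.4, 69.8, 150.8], 'score': 0.59}]
side turner_blade [{'rect': [214.3, 248.7, 35.0, 70.2], 'score': 0.95}]
side tongs [{'rect': [260.2, 239.6, 32.3, 55.3], 'score': 0.65}]
```

View pics/w2.png

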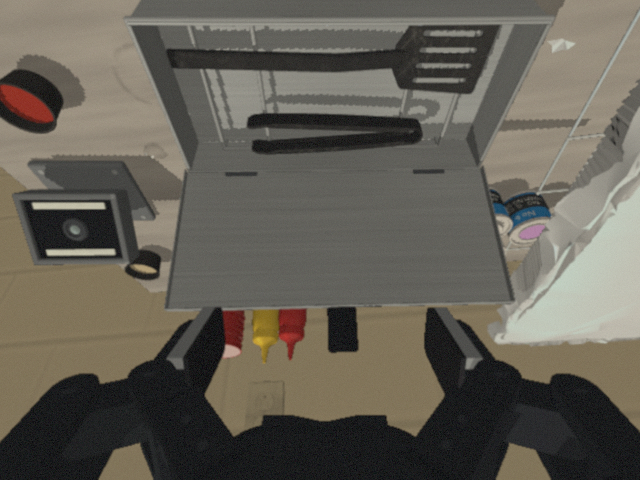

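View pics/s2.png

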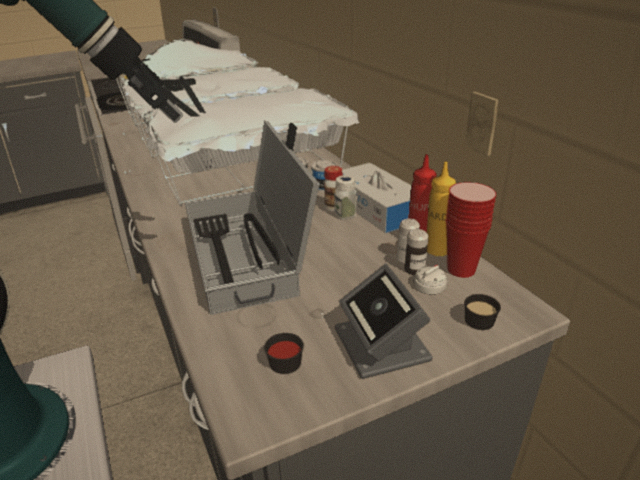

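{"op": "carry_out", "data": {
  "series": "-0.035 0.03 0.01 -8;-0.035 0.04 0.01 -8;-0.03 0.046 0.005 -8;-0.03 0.046 0.005 -8;-0.026 0.046 0 -8;-0.026 0.046 0 -8;-0.026 0.046 0 -7;-0.026 0.046 0 -7;-0.026 0.046 0 -7;-0.026 0.046 0 -7;-0.015 0.046 0 -7;-0.015 0.046 0 -7;0 0 0 0;0 0 0 0"
}}

```text
time: 18.98
tool_pos: [0.0773, 0.7956, 0.3557]
tcp_rot: [1.966, 1.741, -0.621]
wrist_force: [-0.0, -0.3, 2.0]
width: 0.999
grip_force: 0.0
```

```bash
python3 st.py
python3 - <<'E'
from h import *
C=np.array([.4765,.3102]); ex=np.array([.9917,-.1288]);ey=np.array([.1288,.9917])
for f in("w2.npz","s2.npz"):
    z=np.load(f); w=z["w"]; im=z["im"].max(2)
    q=np.stack([(w[...,:2]-C)@ex,(w[...,:2]-C)@ey,w[...,2]],-1)
    m=(im<75)&(q[...,2]>.016)&(q[...,2]<.05)&(abs(q[...,0]+.04)<.045)&(abs(q[...,1])<.18)
    m=cv2.morphologyEx(m.astype(np.uint8),cv2.MORPH_OPEN,np.ones((3,3)))
    k,l,st,c=cv2.connectedComponentsWithStats(m); p=q[l==1+np.argmax(st[1:,4])]
    print(f,len(p))
    for a in np.arange(-.18,.18,.03):
        s=p[(p[:,1]>=a)&(p[:,1]<a+.03)]
        if len(s)>5: print(round(a,2),np.percentile(s[:,0],[3,50,97]).round(4),s[:,1].min().round(4),s[:,1].max().round(4),np.percentile(s[:,2],[10,50,90]).round(4))
E
```

```text
18.975 [ 1.454  1.05   0.311 -0.041  2.419  1.554] [0.077 0.796 0.356] 0.799 [-0.  -0.3  2. ] 0.9985582425785497 0.0
[[ 0.107  0.993 -0.043]
 [ 0.796 -0.111 -0.595]
 [-0.596  0.03  -0.803]] tilt 36.6 ydir -6.4
w2.npz 8625
-0.18 [-0.0526 -0.0459 -0.036 ] -0.1708 -0.15 [0.0312 0.0334 0.0345]
-0.15 [-0.0524 -0.0456 -0.0359] -0.15 -0.12 [0.0322 0.0341 0.0353]
-0.12 [-0.0517 -0.0451 -0.0363] -0.12 -0.09 [0.0336 0.0353 0.0364]
-0.09 [-0.0514 -0.0446 -0.0354] -0.0899 -0.0601 [0.0346 0.0363 0.0374]
-0.06 [-0.051  -0.0439 -0.0352] -0.06 -0.03 [0.0358 0.0373 0.0386]
-0.03 [-0.0505 -0.0435 -0.0348] -0.03 -0.0004 [0.0369 0.0386 0.0397]
0.0 [-0.0501 -0.0433 -0.0343] 0.0001 0.0299 [0.0344 0.0368 0.0389]
0.03 [-0.0497 -0.0429 -0.0335] 0.03 0.06 [0.0303 0.0326 0.0346]
0.06 [-0.0689 -0.0427 -0.0093] 0.06 0.09 [0.025  0.0261 0.0275]
0.09 [-0.0694 -0.0393 -0.0059] 0.09 0.12 [0.0254 0.0266 0.0277]
0.12 [-0.0694 -0.0388 -0.0033] 0.12 0.15 [0.026  0.0271 0.0282]
0.15 [-0.0695 -0.0419 -0.0044] 0.15 0.1578 [0.0265 0.0274 0.0284]
s2.npz 865
-0.15 [-0.0511 -0.0431 -0.0357] -0.1415 -0.1204 [0.0305 0.0322 0.0338]
-0.12 [-0.0509 -0.0434 -0.0355] -0.1199 -0.0902 [0.0315 0.0332 0.0346]
-0.09 [-0.0505 -0.0427 -0.0348] -0.0893 -0.0609 [0.0316 0.0341 0.0358]
-0.06 [-0.0502 -0.0423 -0.0345] -0.0599 -0.0303 [0.0339 0.0353 0.0378]
-0.03 [-0.0496 -0.0419 -0.0338] -0.0299 -0.0012 [0.0348 0.0367 0.0381]
0.0 [-0.0493 -0.041  -0.0332] 0.0002 0.0292 [0.0326 0.035  0.0368]
0.03 [-0.0492 -0.0415 -0.0314] 0.0316 0.0597 [0.0283 0.0307 0.0325]
0.06 [-0.0722 -0.0426 -0.0089] 0.0603 0.0898 [0.0225 0.0239 0.0259]
0.09 [-0.0748 -0.043  -0.0066] 0.09 0.1199 [0.0232 0.0245 0.026 ]
0.12 [-0.0763 -0.0456 -0.0186] 0.1208 0.1498 [0.0236 0.0252 0.0266]
0.15 [-0.073  -0.047  -0.0152] 0.1504 0.1555 [0.0236 0.0247 0.0256]
```

{"op": "carry_out", "data": {
  "series": "0 0.03 0.06 0;0 0.03 0.06 0;0 0.03 0.06 0;0 0.03 0.06 0;0 0.03 0.06 0;0 0.03 0.06 0;0 0.03 0.06 0;0 0.03 0.06 0;0 0.03 0.06 0;0 0 0 0",
  "jaw": -0.15
}}

```text
time: 20.23
tool_pos: [0.0468, 0.675, 0.6294]
tcp_rot: [2.088, 1.851, -0.454]
wrist_force: [-0.1, -0.2, 0.4]
width: 0.424
grip_force: 0.0
```

```bash
python3 st.py
```

```text
20.225 [ 1.472  0.716  0.311 -0.026  2.564  1.574] [0.047 0.675 0.629] 0.677 [-0.1 -0.2  0.4] 0.42448883263974163 0.0
[[ 0.114  0.993 -0.029]
 [ 0.894 -0.115 -0.434]
 [-0.434  0.024 -0.901]] tilt 25.8 ydir -6.6
```

{"op": "carry_out", "data": {
  "series": "0 0.06 0.03 0;0 0.06 0.03 0;0 0.06 0.03 0;0 0.06 0.03 0;0 0.06 0.03 0;0 0.06 0.03 0;0 0 0 0"
}}

```text
time: 21.1
tool_pos: [0.0321, 0.7464, 0.5823]
tcp_rot: [2.186, 1.936, -0.312]
wrist_force: [0.2, 0.4, -0.3]
width: 0.422
grip_force: 0.0
```

```bash
python3 st.py
```

```text
21.1 [1.494 0.749 0.312 0.    2.375 1.616] [0.032 0.746 0.582] 0.747 [ 0.2  0.4 -0.3] 0.42212840815745967 0.0
[[ 0.117  0.993 -0.022]
 [ 0.95  -0.119 -0.29 ]
 [-0.29   0.013 -0.957]] tilt 16.9 ydir -6.8
```

{"op": "carry_out", "data": {
  "series": "0 0.055 0.045 0;0 0.055 0.045 0;0 0.055 0.045 0;0 0.055 0.045 0;0 0.055 0.045 0;0 0.055 0.045 0;0 0.055 0.045 0;0 0.055 0.045 0;0 0.055 0.045 0;0 0 0 0"
}}

```text
time: 22.35
tool_pos: [0.0182, 0.8031, 0.6228]
tcp_rot: [-2.339, -2.067, 0.005]
wrist_force: [-0.1, 0.3, -0.3]
width: 0.424
grip_force: 0.0
```

```bash
python3 st.py
```

```text
22.35 [1.51  0.683 0.311 0.02  2.135 1.644] [0.018 0.803 0.623] 0.803 [-0.1  0.3 -0.3] 0.4241768785652877 0.0
[[ 0.123  0.992 -0.016]
 [ 0.992 -0.123  0.013]
 [ 0.011 -0.017 -1.   ]] tilt 1.2 ydir -7.1
```

{"op": "carry_out", "data": {
  "series": "0.0345 -0.0418 -0.035 -0.9;0.0345 -0.0418 -0.035 0;0.0345 -0.0418 -0.035 0;0.0345 -0.0418 -0.035 0;0.0345 -0.0418 -0.035 0;0.0345 -0.0418 -0.035 0;0.0345 -0.0418 -0.035 0;0.0345 -0.0418 -0.035 0;0.0345 -0.0418 -0.035 0;0.0345 -0.0418 -0.035 0;0.0345 -0.0418 -0.035 0;0.0345 -0.0418 -0.035 0;0 0 0 0;0 0 0 0"
}}

```text
time: 24.1
tool_pos: [0.4106, 0.3319, 0.2276]
tcp_rot: [-2.352, -2.052, 0.006]
wrist_force: [0.1, -0.0, 0.7]
width: 0.425
grip_force: 0.0
```

```bash
python3 st.py
python3 - <<'E'
from h import *
C=np.array([.4765,.3102]); ex=np.array([.9917,-.1288]);ey=np.array([.1288,.9917])
v=look("wrist"); w=cloud(v); im=v[0].max(2); cv2.imwrite("pics/w3.png",v[0])
q=np.stack([(w[...,:2]-C)@ex,(w[...,:2]-C)@ey,w[...,2]],-1)
m=(im<75)&(q[...,2]>.016)&(q[...,2]<.05)&(abs(q[...,0]+.04)<.045)&(abs(q[...,1])<.18)
for a in np.arange(-.18,.18,.03):
    s=q[m&(q[...,1]>=a)&(q[...,1]<a+.03)]
    if len(s)>5: print(round(a,2),len(s),np.percentile(s[:,0],[3,50,97]).round(4),s[:,1].min().round(4),s[:,1].max().round(4),np.percentile(s[:,2],[10,50,90]).round(4))
E
```

```text
24.1 [0.62  0.    1.934 0.021 1.214 0.749] [0.411 0.332 0.228] 0.528 [ 0.1 -0.   0.7] 0.42464242353505904 0.0
[[ 0.136  0.991 -0.016]
 [ 0.991 -0.135  0.012]
 [ 0.01  -0.018 -1.   ]] tilt 1.2 ydir -7.8
-0.18 255 [-0.0525 -0.0438 -0.0347] -0.1798 -0.15 [0.0315 0.0331 0.034 ]
-0.15 371 [-0.0517 -0.0434 -0.0354] -0.15 -0.1201 [0.0327 0.0343 0.0352]
-0.12 392 [-0.051  -0.0435 -0.0355] -0.12 -0.09 [0.0342 0.0354 0.0363]
-0.09 424 [-0.0511 -0.0431 -0.0351] -0.09 -0.0602 [0.0351 0.0365 0.0376]
-0.06 468 [-0.0506 -0.0425 -0.0345] -0.0599 -0.0301 [0.0364 0.0376 0.0387]
-0.03 504 [-0.0499 -0.0422 -0.034 ] -0.0299 -0.0 [0.0376 0.0388 0.0397]
0.0 566 [-0.0493 -0.0417 -0.0333] 0.0001 0.0296 [0.0351 0.0371 0.0391]
0.03 610 [-0.0493 -0.0411 -0.0328] 0.03 0.0599 [0.0311 0.033  0.0349]
0.06 1911 [-0.071  -0.0396 -0.0089] 0.0601 0.09 [0.0251 0.0261 0.0275]
0.09 1736 [-0.0743 -0.0397 -0.0054] 0.09 0.12 [0.0256 0.0266 0.0277]
0.12 2378 [-0.0757 -0.0388 -0.0031] 0.12 0.15 [0.0261 0.0272 0.0282]
0.15 831 [-0.0772 -0.0412 -0.0035] 0.15 0.1797 [0.0264 0.0273 0.0285]
```

{"op": "carry_out", "data": {
  "series": "0.011 -0.0152 -0.03 0;0.011 -0.0152 -0.03 0;0 0 -0.04 0;0 0 -0.04 0;0 0 -0.03 0;0 0 -0.0286 0;0 0 0 0;0 0 0 0"
}}

```text
time: 25.15
tool_pos: [0.4329, 0.303, 0.0298]
tcp_rot: [-2.35, -2.056, 0.004]
wrist_force: [-0.4, -0.1, -0.2]
width: 0.425
grip_force: 0.0
```

{"op": "carry_out", "data": {
  "series": "0 0 0 0;0 0 0 0;0 0 0 0;0 0 0 0",
  "jaw": -1,
  "grip_force": 70
}}

```text
time: 25.65
tool_pos: [0.4331, 0.3021, 0.0298]
tcp_rot: [-2.352, -2.053, 0.003]
wrist_force: [-2.4, 2.2, 6.7]
width: 0.196
grip_force: 68.9
```

```bash
python3 st.py
```

```text
25.65 [0.55  0.228 2.093 0.026 0.826 0.667] [0.433 0.302 0.03 ] 0.528 [-2.4  2.2  6.7] 0.19556929598284334 68.85370273841545
[[ 0.135  0.991 -0.015]
 [ 0.991 -0.135  0.014]
 [ 0.011 -0.016 -1.   ]] tilt 1.1 ydir -7.7
```

{"op": "carry_out", "data": {
  "series": "0 0 0.02 0;0 0 0.03 0;0 0 0.05 0;0 0 0.05 0;0 0 0.06 0;0 0 0.06 0;-0.02 0 0.04 0;0 0 0 0"
}}

```text
time: 26.65
tool_pos: [0.4134, 0.302, 0.3431]
tcp_rot: [-2.352, -2.055, -0.005]
wrist_force: [0.1, -0.4, -0.9]
width: 0.198
grip_force: 68.8
```

```bash
python3 st.py
python3 - <<'E'
from h import *
v=look("wrist"); cv2.imwrite("pics/w4.png",v[0])
print(spot_in("wrist","turner")[:2],spot_in("wrist","tongs")[:2])
E
```

```text
26.65 [ 0.57  -0.096  1.814  0.019  1.422  0.702] [0.413 0.302 0.343] 0.512 [ 0.1 -0.4 -0.9] 0.19803839945726875 68.7970439804485
[[ 0.134  0.991 -0.009]
 [ 0.991 -0.134  0.016]
 [ 0.014 -0.011 -1.   ]] tilt 1.1 ydir -7.7
[{'rect': [327.6, 210.6, 224.9, 416.2], 'score': 0.75}] [{'rect': [410.9, 182.8, 39.3, 169.3], 'score': 0.82}]
```

View pics/w4.png

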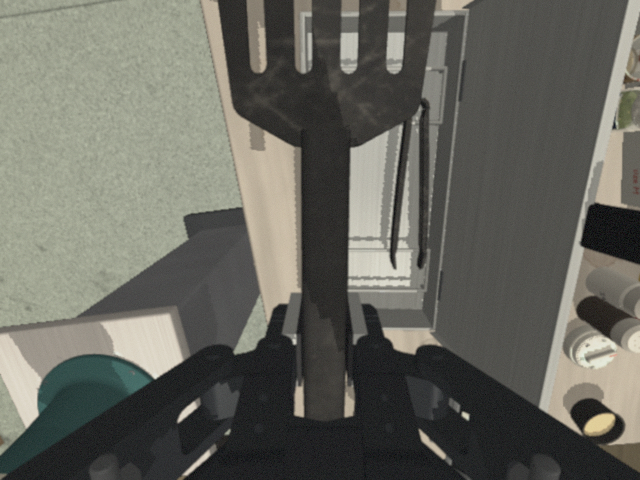

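{"op": "carry_out", "data": {
  "series": "-0.03 0.03 0.02 7.8;-0.03 0.04 0.02 7.8;-0.03 0.042 0.012 7.8;-0.03 0.042 0.012 7.8;-0.03 0.042 0.012 7.8;-0.03 0.042 0.012 7.8;-0.03 0.042 0.012 7.8;-0.03 0.042 0.012 7.8;-0.03 0.042 0.012 7.8;-0.03 0.042 0.012 7.8;-0.03 0.042 0.012 7.8;-0.03 0.042 0.012 7.8;0 0.05 0 0;0 0.05 0 0;0 0 0 0"
}}

```text
time: 28.68
tool_pos: [0.0529, 0.8905, 0.4776]
tcp_rot: [-0.113, -3.128, 0.055]
wrist_force: [0.4, 0.4, -3.6]
width: 0.196
grip_force: 69.7
```

{"op": "carry_out", "data": {
  "series": "0 0.05 0.05 0;0 0.05 0.05 0;0 0.05 0.05 0;0 0.05 0.05 0;0 0.05 0.05 0;0 0.05 0.05 0;0 0.05 0.05 0;0 0.05 0.05 0;0 0.05 0.05 0;0 0 0 0"
}}

```text
time: 29.92
tool_pos: [0.0345, 0.9287, 0.6258]
tcp_rot: [-0.113, -3.083, -0.55]
wrist_force: [0.3, 0.7, 0.2]
width: 0.197
grip_force: 69.8
```

```bash
python3 st.py
```

```text
29.925 [1.5   0.705 0.311 0.02  1.773 0.01 ] [0.034 0.929 0.626] 0.929 [0.3 0.7 0.2] 0.19721816909147113 69.76658485305961
[[-0.997  0.072  0.005]
 [ 0.07   0.936  0.345]
 [ 0.02   0.345 -0.938]] tilt 20.2 ydir 85.6
```

{"op": "carry_out", "data": {
  "series": "0 0.03 0.06 0;0 0.03 0.06 0;0 0.03 0.06 0;0 0.03 0.06 0;0 0.03 0.06 0;0 0.03 0.06 0;0 0 0 0"
}}

```text
time: 30.8
tool_pos: [0.0275, 0.8996, 0.7679]
tcp_rot: [-0.111, -2.992, -0.922]
wrist_force: [0.4, -0.6, -1.0]
width: 0.198
grip_force: 69.8
```

```bash
python3 st.py
```

```text
30.8 [1.503 0.568 0.311 0.025 1.666 0.017] [0.027 0.9   0.768] 0.9 [ 0.4 -0.6 -1. ] 0.1983578748256837 69.79737557005137
[[-0.997  0.07   0.013]
 [ 0.065  0.824  0.562]
 [ 0.029  0.562 -0.827]] tilt 34.2 ydir 85.1
```

{"op": "carry_out", "data": {
  "series": "0.042 -0.045 -0.04 -10.4;0.042 -0.045 -0.04 -10.4;0.042 -0.045 -0.04 -10.4;0.042 -0.045 -0.04 -10.4;0.042 -0.045 -0.04 -10.4;0.042 -0.045 -0.04 -10.4;0.042 -0.045 -0.04 -10.5;0.042 -0.045 -0.04 -10.5;0.042 -0.045 -0.04 -10.5;0 -0.06 0 0;0 -0.06 0 0;0 -0.06 0 0;0 -0.06 0 0;0 0 0 0"
}}

```text
time: 32.55
tool_pos: [0.3406, 0.3249, 0.4691]
tcp_rot: [1.981, 1.785, 0.578]
wrist_force: [-0.2, 0.8, -0.9]
width: 0.197
grip_force: 69.8
```

```bash
python3 st.py
```

```text
32.55 [ 1.069 -0.399  1.928 -0.538  1.359  1.22 ] [0.341 0.325 0.469] 0.471 [-0.2  0.8 -0.9] 0.19707072759836458 69.75576645636465
[[ 0.094  0.825  0.557]
 [ 0.995 -0.096 -0.026]
 [ 0.032  0.557 -0.83 ]] tilt 33.9 ydir -6.6
```

{"op": "carry_out", "data": {
  "series": "0.005 -0.06 -0.01 -1.1;0.005 -0.06 -0.01 -1.1;0.01 -0.06 -0.01 0;0.01 -0.06 -0.01 0;0.02 -0.06 -0.01 0;0.02 -0.06 -0.01 0;0.02 -0.06 -0.01 0;0.03 -0.05 -0.01 0;0.03 -0.03 -0.02 0;0.02 -0.01 -0.02 0;0 0 0 0;0 0 0 0"
}}

```text
time: 34.05
tool_pos: [0.5002, -0.14, 0.3533]
tcp_rot: [2.013, 1.758, 0.557]
wrist_force: [0.3, 0.5, -0.3]
width: 0.195
grip_force: 69.7
```

```bash
python3 st.py
```

```text
34.05 [-0.449 -0.442  2.156  0.256  0.896 -0.419] [ 0.5   -0.14   0.353] 0.519 [ 0.3  0.5 -0.3] 0.19505925270280738 69.69699708977714
[[ 0.126  0.828  0.546]
 [ 0.992 -0.122 -0.043]
 [ 0.031  0.547 -0.837]] tilt 33.2 ydir -8.4
```

Now down to about 3 cm above the target, then check.

{"op": "carry_out", "data": {
  "series": "0 -0.02 -0.04 0;0.005 -0.02 -0.04 -0.4;0.007 -0.003 -0.04 0;0 0 -0.03 0;0 0 0 0;0 0 0 0"
}}

```text
time: 34.8
tool_pos: [0.5132, -0.1835, 0.2061]
tcp_rot: [2.015, 1.747, 0.556]
wrist_force: [0.7, 0.0, -0.7]
width: 0.197
grip_force: 69.7
```

```bash
python3 st.py
cat > blade.py <<'E'
from h import *
G=np.array([.592,-.072,.087]); n=np.array([-.566,.088,.820]); n/=np.linalg.norm(n); gy=np.array([.153,.988,0]); gx=np.cross(gy,n)
B=np.c_[gx,gy,n]
import sys
for nm in ("side","wrist","top"):
    v=look(nm); cv2.imwrite(f"pics/{nm}_{sys.argv[1]}.png",v[0]); w=cloud(v); q=(w-G)@B; im=v[0].max(2)
    g=q[(abs(q[...,2])<.012)&(abs(q[...,0])<.05)&(abs(q[...,1])<.06)]
    if len(g)>50: print(nm,"glass z",np.median(g[:,2]).round(4),len(g))
    m=(im<90)&(q[...,2]>.06)&(q[...,2]<.16)&(abs(q[...,0])<.07)&(q[...,1]>-.045)&(q[...,1]<.09)
    m=cv2.morphologyEx(m.astype(np.uint8),cv2.MORPH_OPEN,np.ones((3,3)))>0
    p=q[m]; p=p[~np.isnan(p[:,0])]
    if len(p)<50: print(nm,"few",len(p)); continue
    c=np.median(p,0); A=np.c_[p[:,:2],np.ones(len(p))]
    k=np.ones(len(p),bool)
    for _ in range(4):
        co=np.linalg.lstsq(A[k],p[k,2],rcond=None)[0]; k=abs(A@co-p[:,2])<.004
    r=p[k]; print(nm,len(r),"slopes dz/dx,dz/dy",co[:2].round(3),"z at 0",co[2].round(4),"x",np.percentile(r[:,0],[1,99]).round(4),"y",np.percentile(r[:,1],[1,99]).round(4))
    rc=cv2.minAreaRect(r[:,:2].astype(np.float32)); print(np.round(rc[0],4),np.round(rc[1],4),rc[2])
E
python3 blade.py a
```

```text
34.8 [-0.536 -0.263  2.312  0.435  0.6   -0.694] [ 0.513 -0.184  0.206] 0.545 [ 0.7  0.  -0.7] 0.19744578039254013 69.70205598743632
[[ 0.133  0.825  0.549]
 [ 0.991 -0.127 -0.049]
 [ 0.029  0.551 -0.834]] tilt 33.5 ydir -8.7
side glass z -0.0023 1745
side few 12
wrist glass z -0.0006 6033
wrist 20667 slopes dz/dx,dz/dy [-0.013  0.039] z at 0 0.1328 x [-0.0153  0.0537] y [-0.0441 -0.003 ]
[ 0.0191 -0.0236] [0.0429 0.0724] 89.30648803710938
top glass z -0.0019 1322
top 594 slopes dz/dx,dz/dy [-0.011  0.043] z at 0 0.1316 x [-0.0132  0.0589] y [-0.0434  0.0472]
[0.0223 0.0018] [0.0759 0.0934] 0.19502371549606323
```

{"op": "carry_out", "data": {
  "series": "-0.001 0.002 -0.017 0;0 0 -0.016 0;0 0 0 0;0 0 0 0;0 0 0 0"
}}

```text
time: 35.58
tool_pos: [0.5114, -0.1817, 0.1709]
tcp_rot: [2.018, 1.748, 0.555]
wrist_force: [0.6, -0.1, -1.0]
width: 0.198
grip_force: 69.7
```

```bash
python3 st.py; sed -i 's/>.06)&(q\[...,2\]<.16)/>.07)\&(q[...,2]<.13)/; s/>-.045)/>-.06)/' blade.py; python3 blade.py b
```

```text
35.575 [-0.534 -0.22   2.35   0.488  0.529 -0.755] [ 0.511 -0.182  0.171] 0.543 [ 0.6 -0.1 -1. ] 0.1980888572849388 69.73393226915505
[[ 0.134  0.827  0.547]
 [ 0.991 -0.128 -0.048]
 [ 0.03   0.548 -0.836]] tilt 33.3 ydir -8.8
side glass z -0.0024 1285
side 67 slopes dz/dx,dz/dy [-0.081  0.035] z at 0 0.1055 x [0.0265 0.0345] y [0.0149 0.0464]
[0.0302 0.031 ] [0.0329 0.0084] 87.65946960449219
wrist glass z -0.0006 7799
wrist 21891 slopes dz/dx,dz/dy [-0.016  0.006] z at 0 0.1041 x [-0.0375  0.0314] y [-0.0488 -0.0012]
[-0.0031 -0.03  ] [0.0597 0.0731] 89.9261245727539
top glass z -0.002 1327
top 513 slopes dz/dx,dz/dy [-0.022  0.043] z at 0 0.1035 x [-0.0374  0.0373] y [-0.047   0.0492]
[ 0.0028 -0.0006] [0.0774 0.1031] 4.751639366149902
```

View pics/side_b.png

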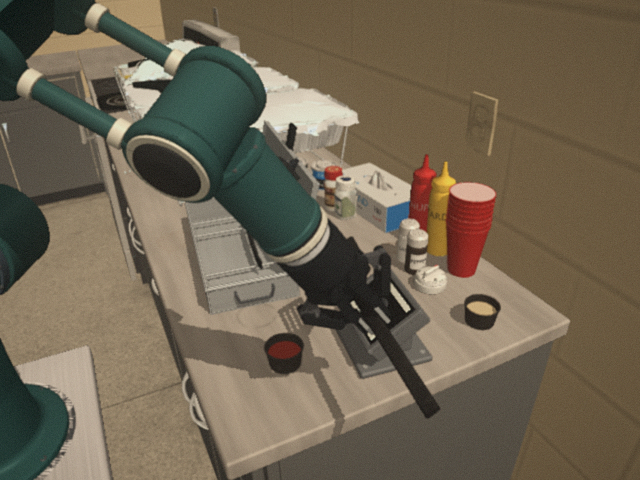

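The side view shows the blade over the glass around (390,300), the handle running out right to (430,410), and the lid and both dishes in place. The blade measures centred and parallel, about 10 cm off the glass, so I'm handing in.

```bash
python3 -c "
from workcell import bot
print(bot.finish_job())"
```

```text
the job is handed in; nothing more can be done
None
```

I opened the lid onto its stop and handed the job in with the turner held still over the camera glass, handle to the right. The last camera check put the blade within about 5 mm of centre, parallel, and about 10 cm off the glass; no verdict came back.

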